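Open the gearbox inspection cover and hold it for a look inside

TASK

Undo the two captive clamp knobs of the gearbox cover by turning each counter-clockwise fully to its end stop, then tug the cover by its bar handle, before touching the release, to find out whether the hidden catch still holds it. If it is caught, let it down, push the release plunger beside it all the way in, and take the handle again. Lift the cover open by at least 40 degrees with the gripper and finish while still holding it there, since it falls shut by itself; leave the oil can, wrench and loose ring where they are.

Things in the scene. Friction and masses are not known exactly. Their poses are not given: they have to be found in the camera images.
- housing: Grey gearbox casting fixed on the bench, 300 (x) by 310 (y) by 110 mm high, flat top deck. Origin: centre of the underside; x points to the hinge side (away from the robot, give or take its yaw), y left, z up. In its frame, mm: cover x -100..100, y -100..100; release plunger x -122, y -60; knob axes x -20, y 125 and -125; shut handle x -80, y 0, z 156.
- cover (a joint): Opening of the cover, rad: 0 shut, 0.9 end stop. Grey plate 200x200x8 mm, about 0.6 kg, on the deck, hinged on its far edge; near edge rises; falls shut when let go. Clamp fingers block it until turned clear. A catch inside, out of sight, is at random caught or free: caught, it lifts only about 0.04 rad (8 mm at the handle), then stops firmly; free, it lifts on with about 4 N at the handle.
- cover_handle (a point): Centre of the cover's round steel bar handle: 12 mm thick, 90 mm long along y, axis 38 mm above the cover's top face, 20 mm in from the near edge, 180 mm from the hinge (42 above it when shut), a post at each end. Frame turns with the cover (x to the hinge, z square to the plate). Pinched from above, the bar turns between the fingers, so the tool may stay upright as the cover opens.
- cover_hinge (a point): Middle of the cover's hinge line, 114 mm above the bench; the cover turns about this point's y axis, and positive turns raise the near edge.
- knob_left_grip (a point): Left knob: black upright bar grip 50 mm long, 14 wide, 30 tall on a captive bolt on the left (+y) deck; under it a 16 mm wide steel clamp finger, in line with the bar, reaches 45 mm from the axis over the cover's edge. This point: on the turning axis, 38 mm above the deck (grip top 50), to grip at. With the joint at 0 the bar lies along the housing's y; the frame turns with the knob, bar along its y.
- knob_left (a joint): Turn of the left clamp knob, rad: 0 = clamp finger straight over the cover; grows counter-clockwise seen from above; hard end stop at 1.45 = finger clear of the cover. Starts at 0 to 0.3; stiff (0.08 N m friction), stays where left. Grip the bar across its width and turn about the upright axis.
- knob_right_grip (a point): Right knob: black upright bar grip 50 mm long, 14 wide, 30 tall on a captive bolt on the right (-y) deck; under it a 16 mm wide steel clamp finger, in line with the bar, reaches 45 mm from the axis over the cover's edge. This point: on the turning axis, 38 mm above the deck (grip top 50), to grip at. With the joint at 0 the bar lies along the housing's y; the frame turns with the knob, bar along its y.
- knob_right (a joint): Turn of the right clamp knob, rad: 0 = clamp finger straight over the cover; grows counter-clockwise seen from above; hard end stop at 1.45 = finger clear of the cover. Starts at 0 to 0.3; stiff (0.08 N m friction), stays where left. Grip the bar across its width and turn about the upright axis.
- release_top (a point): Centre of the top face of the release plunger: a black round plunger 28 mm across standing 18 mm above the housing's near deck, in front of the cover and to its right. Pushed straight down.
- release (a joint): How far the release plunger is pushed in, m: 0 at the start, 0.010 = all the way in (hard stop; then 8 mm still stands proud). It takes about 4 N and stays where it is pushed; all the way in it knocks the inside catch free for good.
- oil: Bystander: upright steel oil can, 60 mm across, 150 mm tall, left of the housing; origin at the centre of its underside.
- wrench: Bystander: steel wrench 200 mm long lying flat on the bench right of the housing; origin at the centre of its underside, x along it.
- spare_ring: Bystander: dark steel ring 70 mm across, 22 mm high, lying on the bench near a front corner of the housing; origin at the centre of its underside.

How it is judged:
By the outcome, as a careful person would: the job done as asked, in the order asked, and still so for the second after the job is handed in, while the arm keeps its last pose, push and grip.
It also fails if it takes over 64 s, if anything falls off the work surface, if the arm or the gripper's body presses on something with over 40 N, if the wrist force passes 120 N, or if a joint passes its speed limit or range.

ROBOT

A 6-joint arm with a two-finger parallel gripper is mounted at the origin on the work surface. World frame = base frame: x ahead of the robot, y to its left, z up, the work surface at z = 0. Lengths are in m, angles in rad, forces in N, time in s.
With the tool pointing down it reaches from about 0.325 to 0.9 m from the base axis. Payload 6.1 kg.
Tool frame: the origin (TCP) lies at the very end of the fingers, on their centre line; the grasp point (between the pads) lies 19 mm behind it; z points along the fingers, y is the direction in which the jaws open and shut (so a half turn about z gives the same grasp; the last joint's range is limited). The gripper opens to 85 mm and grips with 20 to 120 N. Pads are 22 mm wide; open, the fingers measure 114 mm over their backs; the gripper's body (76 mm by 85 mm) begins 54 mm behind the grasp point. The pads swing forward as they close: fully open they stand 13 mm farther back than shut.
Start: joints at [1.171, 0.22, 1.526, -0, 1.395, -0.126], TCP at [0.169, 0.602, 0.231] pointing down, gripper open.
Joint ranges: [-2.98, 2.98], [-0.91, 2.08], [0.09, 2.57], [-1.24, 4.39], [0.2, 2.65], [-2.68, 2.68]. Speed limits (rad/s): [2.57, 2.57, 3.01, 3.14, 3.14, 3.14].

INTERFACE

Orientations are given as [roll, pitch, yaw] about the fixed x, y, z axes, in that order (R = Rz(yaw) Ry(pitch) Rx(roll)).
In Python, from workcell import r gives the robot as it stands. The module is installed in compiled form; this text tells all that it offers.
- The arm moves only by the shell command python3 -m jog 'ROWS'. ROWS is JSON, a list of rows, each an object with "rot": the turn, a rotation vector about the world's x, y, z in degrees, a list of three; "delta_pos": the shift along the world's x, y, z in mm, a list of three; "gripper": the finger opening in mm, from 0 to 85.4. A call has 1 to 12 rows; each row is the pose to reach, as a shift and turn from the pose commanded when the call began; what a row does not reach only later rows make up. A row lasts 1/12 s, in which the tool goes at most 41.7 mm and 7.16 degrees, less where a joint would pass 70% of its speed; a pose out of reach is approached as far as the arm can. A call with a gripper value outside its range is refused whole. The fingers move at their own pace and stop on an object; the grip force is fixed at half the most. Time passes only in rows, so rows that repeat a pose let the fingers close. It gives the time, the measured TCP pose, the force and the opening at its end, in the units of the state.
- r.get_obs(): the state, without advancing time (a new reading comes with each control period).
- r.capture(name): name is "side" or "top"; returns a dict with "frame" (384x512x3 uint8, blue, green, red), "intrinsics" (3x3 intrinsics, pixels), "origin" and "rotation" of the camera in the world. Camera axes: x right, y down, z forward; pixel columns grow to the right and rows downward; lengths in m; the calibration is good to about 2 mm. A picture is of the moment at which its call begins. There is no depth.
- r.sign_off(): hands the job in, once; it reports no verdict.
The state is a dict: "time_s": time; "joint_pos": joint angles; "qd": joint speeds; "joint_efforts": joint torques, N m; "ee_pos": TCP position; "eef_rot": TCP orientation; "force": force on the tool from outside, world axes, zero at the start; "wrist_torque": the same for the moment, N m; "finger_gap": finger opening in m.
Only numpy, scipy, OpenCV 4.12 (cv2) and the standard library are available. Lean on these libraries where they do the work, as an engineer would, in place of code of your own. Each camera call takes 0.05 s, during which the arm holds its last target.

## Working session

There is one attempt and no reset: what is moved stays moved. The work goes in short steps, Python scripts to look and compute and a shell command to move; the robot and the scene stay as the last step left them, time stands still between calls to the robot, and variables do not carry over. Pictures are saved under pics/ and viewed, and the job is handed in when it is done.

```bash
mkdir -p pics; ls; python3 - <<'E'
from workcell import r
import cv2
print(r.get_obs())
for n in("side","top"):
    c=r.capture(n);cv2.imwrite(f"pics/{n}0.png",c["frame"]);print(n,c["intrinsics"],c["origin"],c["rotation"])
E
```

```text
pics
{'time_s': 0.0, 'joint_pos': array([ 1.17090465e+00,  2.21261409e-01,  1.52762410e+00,  9.49083063e-06,
        1.39470407e+00, -1.26147539e-01]), 'qd': array([-6.75665225e-04,  9.43651968e-05, -8.93763149e-04, -9.76803090e-04,
        1.88904347e-03, -2.47680667e-03]), 'joint_efforts': array([-6.55967742e-04, -4.96896815e+01, -3.89392734e+01, -2.83062982e-04,
        1.13190452e-02, -2.68698642e-06]), 'ee_pos': array([0.16874939, 0.60114963, 0.23017052]), 'eef_rot': array([-3.13961278e+00, -2.60505234e-04,  2.86784659e+00]), 'force': array([ 0.16399151, -0.38915831, -1.3669362 ]), 'wrist_torque': array([-0.03928624,  0.0249775 , -0.00107915]), 'finger_gap': 0.08528301592363256}
side [[389.41339644   0.         255.62272544]
 [  0.         389.41339644 188.05189388]
 [  0.           0.           1.        ]] [ 0.17620195 -0.59360603  0.80553555] [-2.33400283 -0.01041983 -0.54550694]
top [[384.44041673   0.         256.20021107]
 [  0.         384.44041673 187.95201008]
 [  0.           0.           1.        ]] [0.44745397 0.02924946 1.04546751] [-3.02925828 -0.02990601 -1.59541489]
```

View pics/side0.png

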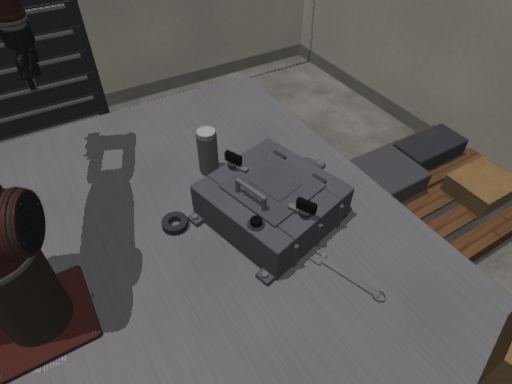

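View pics/top0.png

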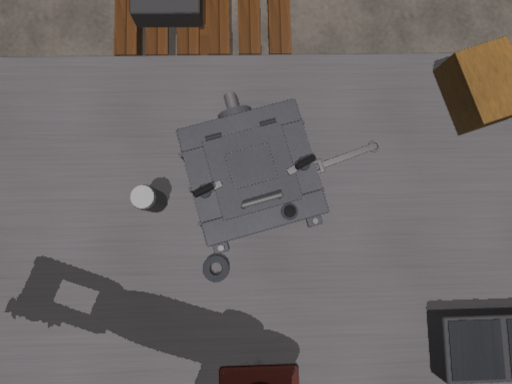

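The side view shows the housing at about (270,200), with the handle at (250,192), the plunger at (256,223) and the knobs at (234,158) and (306,206). In the top view the handle is at (262,200), the plunger at (290,211) and the knobs at (204,190) and (306,161). Next I'll enlarge both views.

```bash
cat > h.py <<'E'
import numpy as np,cv2
from scipy.spatial.transform import Rotation as Ro
from workcell import r
def cam(n):
    c=r.capture(n); return c["frame"],np.array(c["intrinsics"]),np.array(c["origin"]),Ro.from_euler('xyz',c["rotation"]).as_matrix()
def ray(C,p):
    d=C[3]@np.linalg.inv(C[1])@np.array([p[0],p[1],1.]); return C[2],d/np.linalg.norm(d)
def onz(C,p,z):
    o,d=ray(C,p); return o+d*(z-o[2])/d[2]
def tri(C1,p1,C2,p2):
    o1,d1=ray(C1,p1);o2,d2=ray(C2,p2)
    t=np.linalg.lstsq(np.c_[d1,-d2],o2-o1,rcond=None)[0]
    a=o1+d1*t[0];b=o2+d2*t[1];return (a+b)/2,np.linalg.norm(a-b)
def proj(C,P):
    q=C[3].T@(np.asarray(P)-C[2]);q=C[1]@q;return q[:2]/q[2]
def crop(f,x,y,w,h,s,name):
    g=cv2.resize(f[y:y+h,x:x+w],None,fx=s,fy=s,interpolation=cv2.INTER_CUBIC)
    g=np.clip((g/255.)**0.6*255,0,255).astype('uint8');cv2.imwrite(name,g)
E
python3 - <<'E'
import cv2
from h import *
crop(cv2.imread('pics/side0.png'),160,120,200,160,4,'pics/s1.png')
crop(cv2.imread('pics/top0.png'),170,90,170,150,4,'pics/t1.png')
E
```

```text
(no output)
```

View pics/s1.png

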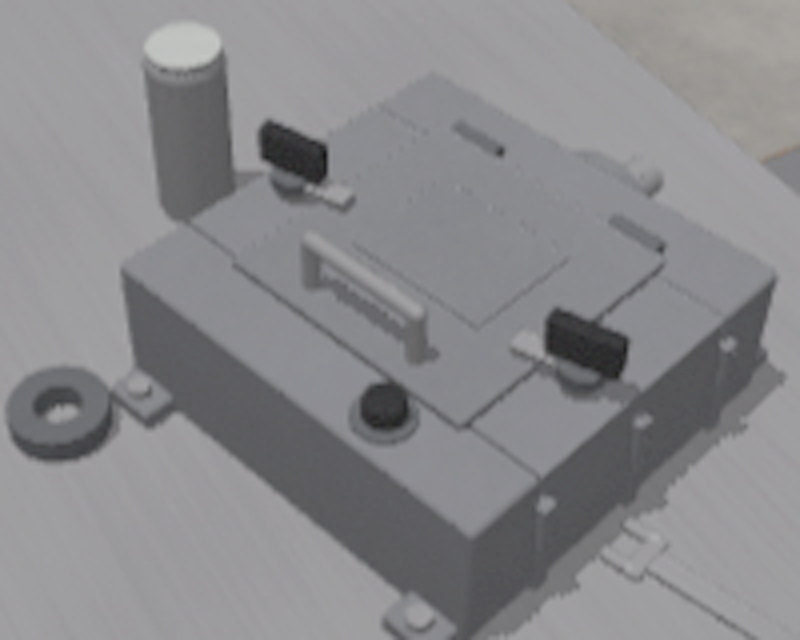

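View pics/t1.png

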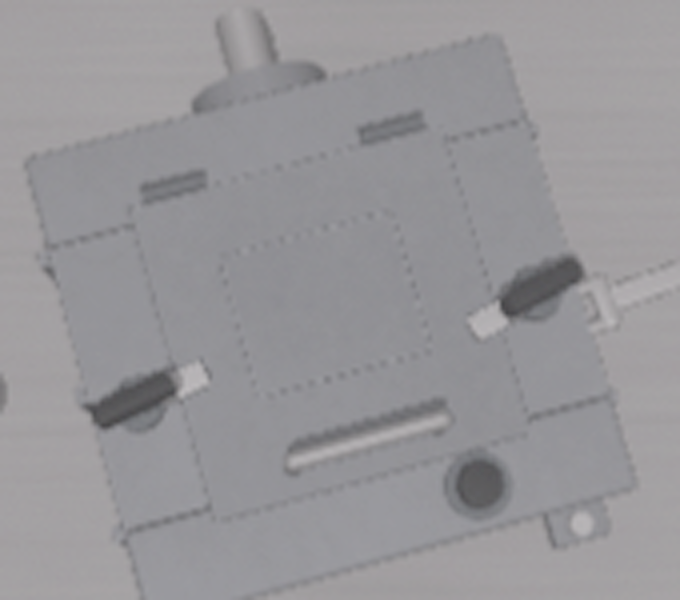

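```bash
python3 - <<'E'
import cv2
from h import *
S=cam('side');T=cam('top')
s=lambda x,y:(160+x/4-.375,120+y/4-.375); t=lambda x,y:(170+x/4-.375,90+y/4-.375)
pts={'farL':((435,72),(25,158)),'farR':((777,275),(497,34)),'nearR':((470,537),(637,485)),
'hL':((310,238),(293,460)),'hR':((420,314),(447,416)),'plung':((385,392),(479,482)),}
P={}
for k,(a,b) in pts.items():
    p,e=tri(S,s(*a),T,t(*b));P[k]=p;print(k,(p*1000).round(1),round(e*1000,1))
for a,b in(('farL','farR'),('farR','nearR')):
    d=P[b]-P[a];print(a,b,np.linalg.norm(d),np.degrees(np.arctan2(d[1],d[0])))
# black blobs
B={}
for n,C,box in(('S',S,(200,140,340,240)),('T',T,(180,140,335,235))):
    g=C[0].max(2); m=np.zeros_like(g);x0,y0,x1,y1=box
    m[y0:y1,x0:x1]=(g[y0:y1,x0:x1]<45)*255
    k,l,st,ce=cv2.connectedComponentsWithStats(m)
    for i in range(1,k):
        if st[i,4]>20: 
            pp=np.argwhere(l==i)[:,::-1].astype('float32');print(n,st[i],ce[i].round(2),cv2.minAreaRect(pp))
E
```

```text
farL [705.2 193.6 108.4] 3.5
farR [ 780.9 -103.2  105.6] 2.0
nearR [ 492.2 -178.1  109. ] 0.1
hL [509.5  31.7 158.6] 1.5
hR [533.  -58.2 158.1] 1.3
plung [496.1 -79.  130.8] 2.3
farL farR 0.30635162233836133 -75.69865147148617
farR nearR 0.298250011055694 -165.45972711447627
S [225 150  17  16 175] [233.05 157.86] ((232.8000030517578, 157.89999389648438), (19.230182647705078, 9.838699340820312), 26.56505012512207)
S [296 197  21  22 272] [305.94 206.94] ((304.6000061035156, 208.30001831054688), (21.913463592529297, 17.88854217529297), 26.56505012512207)
S [306 204  34  36 496] [325.57 223.69] ((326.0247802734375, 224.47850036621094), (16.50289535522461, 46.45745086669922), 48.99091720581055)
S [250 215  13  13 130] [255.86 221.39] ((256.0, 221.0), (12.0, 12.0), 90.0)
T [295 155  19  14  68] [303.5 161.9] ((304.4012756347656, 161.73565673828125), (5.666417121887207, 20.590641021728516), 61.38954162597656)
T [193 184  19  10  41] [202. 188.] ((201.8062286376953, 188.13668823242188), (2.1764707565307617, 20.117647171020508), 61.927513122558594)
T [195 188  18   9  36] [202.86 192.19] ((203.4000244140625, 191.8000030517578), (1.7888542413711548, 18.782970428466797), 63.43495178222656)
```

```bash
cat >> h.py <<'E'
def hpose():
    W=np.array([[705.2,193.6],[780.9,-103.2],[492.2,-178.1],[521.3,-13.3],[496.1,-79]])
    L=np.array([[150,155],[150,-155],[-150,-155],[-80,0],[-122,-60]],float)
    w=W-W.mean(0);l=L-L.mean(0)
    th=np.arctan2((l[:,0]*w[:,1]-l[:,1]*w[:,0]).sum(),(l*w).sum())
    R=np.array([[np.cos(th),-np.sin(th)],[np.sin(th),np.cos(th)]])
    t=W.mean(0)-R@L.mean(0)
    return th,R,t,W-(L@R.T+t)
E
python3 - <<'E'
from h import *
th,R,t,res=hpose();print(np.degrees(th),t,res.round(1))
S=cam('side');T=cam('top')
f=lambda x,y,z:np.r_[R@[x,y]+t,z]/1000
for n,q in dict(kL=(-20,125,160),kR=(-20,-125,160),kLm=(-20,125,145),kRm=(-20,-125,145),h=(-80,0,156),pl=(-122,-60,128),hin=(100,0,114)).items():
    print(n,(f(*q)*1000).round(1),proj(S,f(*q)).round(1),proj(T,f(*q)).round(1))
# knob bar angle from top-view crop: ends of bar top edges, on z=.16, centre from outline; 
s=lambda x,y:(160+x/4-.375,120+y/4-.375); tt=lambda x,y:(170+x/4-.375,90+y/4-.375)
for n,a,b in(('L',(97,408),(175,380)),('R',(508,300),(577,265))):
    A,B=onz(T,tt(*a),.158),onz(T,tt(*b),.158);d=A-B
    print(n,((A+B)*500).round(1),np.linalg.norm(d)*1000,np.degrees(np.arctan2(d[1],d[0])))
# finger tips, z~.118
for n,a,ax in(('L',(207,373),(-20,125)),('R',(473,328),(-20,-125))):
    pass
# knobs triangulated top-face centre: side crop
for n,a,b in(('L',(293,140),(135,396)),('R',(590,330),(543,284))):
    p,e=tri(S,s(*a),T,tt(*b));print(n,(p*1000).round(1),e*1000)
E
python3 - <<'E'
import sys;sys.path.insert(0,'.')
import os;os.chdir('.')
from h import *
T=cv2.imread('pics/top0.png');S=cv2.imread('pics/side0.png')
a=cv2.resize(T[172:207,185:235],None,fx=8,fy=8,interpolation=1);b=cv2.resize(T[147:182,280:330],None,fx=8,fy=8,interpolation=1)
c=cv2.resize(S[140:175,215:265],None,fx=8,fy=8,interpolation=1);d=cv2.resize(S[190:225,280:330],None,fx=8,fy=8,interpolation=1)
g=np.vstack([np.hstack([a,b]),np.hstack([c,d])]);cv2.imwrite('pics/k.png',np.clip((g/255.)**.5*255,0,255).astype('uint8'))
E
```

```text
14.371375092416551 [598.54169979   8.23575519] [[-0.2 -2. ]
 [-1.4  1.5]
 [ 0.5  1. ]
 [ 0.3 -1.7]
 [ 0.8  1.2]]
kL [548.1 124.4 160. ] [232.4 153.4] [202.5 188.5]
kR [ 610.2 -117.8  160. ] [306.2 201.2] [305.8 160. ]
kLm [548.1 124.4 145. ] [232.6 157.8] [203.2 189.2]
kRm [ 610.2 -117.8  145. ] [305.6 205.7] [304.8 161.2]
h [521.  -11.6 156. ] [249.8 188.8] [261.6 199. ]
pl [495.3 -80.2 128. ] [255.3 218.9] [289.9 210.1]
hin [695.4  33.1 114. ] [296.6 167.5] [241.  130.7]
L [549.1 121.9 158. ] 47.64986458579021 108.78986544474925
R [ 610.1 -116.8  158. ] 46.16369279284059 115.8041321313609
L [548.2 122.6 156.9] 0.33028846951077495
R [ 610.9 -118.1  156.5] 3.397248863739884
```

View pics/k.png

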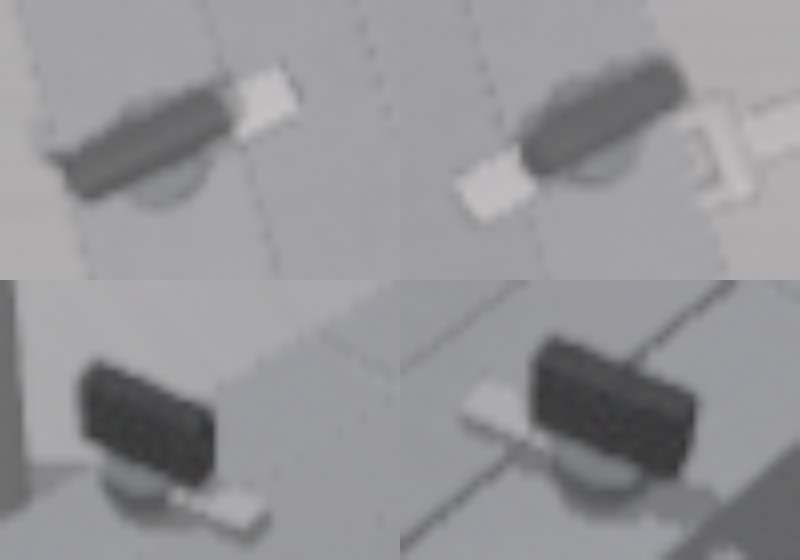

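```bash
python3 - <<'E'
from h import *
th,R,t,res=hpose();T=cam('top');S=cam('side')
k={'L':R@[-20,125]+t,'R':R@[-20,-125]+t}
px=lambda C,x,y,x0,y0:(x/8-.44+x0,y/8-.44+y0)
for n,p,ps in(('L',px(T,287,88,185,172),px(S,252,517,215,105)),('R',px(T,70,205,280,147),px(S,70,400-280,280,190))):
    for z in(.116,.122):
        q=onz(T,p,z)[:2]*1000-k[n]; print(n,z,np.linalg.norm(q),np.degrees(np.arctan2(q[1],q[0])))
# bar edges (lower and upper of top face), z=.16
for n,e in(('L',[(92,200),(230,128),185,172]),('L',[(72,165),(205,95),185,172]),('R',[(148,172),(285,97),280,147]),('R',[(130,145),(255,60),280,147])):
    A=onz(T,px(T,*e[0],e[2],e[3]),.16);B=onz(T,px(T,*e[1],e[2],e[3]),.16);d=A-B
    print(n,np.linalg.norm(d),np.degrees(np.arctan2(d[1],d[0])))
E
```

```text
L 0.116 43.03692178698413 -64.4946431440018
L 0.122 43.04177812992719 -65.62753995565309
R 0.116 42.704766120459894 119.9818439212081
R 0.122 43.77855668409471 120.55186685255639
L 0.0445871907432513 116.670386012606
L 0.04309226617925633 116.93966086801373
R 0.0464775126688425 117.5460167878648
R 0.045098291196865974 123.05346497461137
```

```bash
python3 -m jog '[{"delta_pos":[379,-477,0],"rot":[0,0,-48],"gripper":50},{"delta_pos":[379,-477,0],"rot":[0,0,-48],"gripper":50},{"delta_pos":[379,-477,0],"rot":[0,0,-48],"gripper":50},{"delta_pos":[379,-477,0],"rot":[0,0,-48],"gripper":50},{"delta_pos":[379,-477,0],"rot":[0,0,-48],"gripper":50},{"delta_pos":[379,-477,0],"rot":[0,0,-48],"gripper":50},{"delta_pos":[379,-477,0],"rot":[0,0,-48],"gripper":50},{"delta_pos":[379,-477,0],"rot":[0,0,-48],"gripper":50},{"delta_pos":[379,-477,0],"rot":[0,0,-48],"gripper":50},{"delta_pos":[379,-477,0],"rot":[0,0,-48],"gripper":50},{"delta_pos":[379,-477,0],"rot":[0,0,-48],"gripper":50},{"delta_pos":[379,-477,0],"rot":[0,0,-48],"gripper":50}]'
python3 -c "
from workcell import r;o=r.get_obs();print(o['ee_pos'],o['eef_rot'],o['joint_pos'],o['time_s'])"
```

```text
time_s: 1.4
ee_pos: [0.481, 0.2084, 0.2317]
eef_rot: [3.141, 0.0, 2.03]
force: [0.6, 0.9, -0.2]
finger_gap: 0.0499
[0.48103029 0.20842004 0.23167642] [3.14071893e+00 9.39421201e-05 2.03002762e+00] [ 2.58310160e-01 -2.25978850e-02  1.78741893e+00  8.39074670e-05
  1.37589672e+00 -2.00937388e-01] 1.4
```

```bash
python3 -m jog '[{"delta_pos":[68,-85,0],"rot":[0,0,0],"gripper":50},{"delta_pos":[68,-85,0],"rot":[0,0,0],"gripper":50},{"delta_pos":[68,-85,0],"rot":[0,0,0],"gripper":50},{"delta_pos":[68,-85,0],"rot":[0,0,0],"gripper":50},{"delta_pos":[68,-85,0],"rot":[0,0,0],"gripper":50}]'
python3 -c "
from h import *
for n in('side','top'):
    C=cam(n);u=[160,90] if n=='side' else [150,120];crop(C[0],u[0],u[1],160,120,5,f'pics/{n}2.png')
"
```

```text
time_s: 1.82
ee_pos: [0.5486, 0.1239, 0.2311]
eef_rot: [-3.141, -0.0, 2.027]
force: [-0.8, -0.3, -0.4]
finger_gap: 0.0497
```

View pics/top2.png

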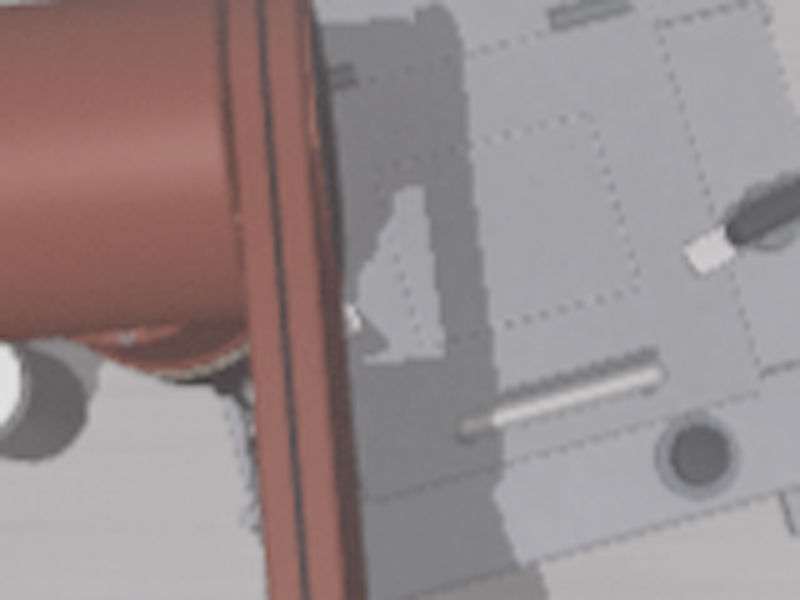

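View pics/side2.png

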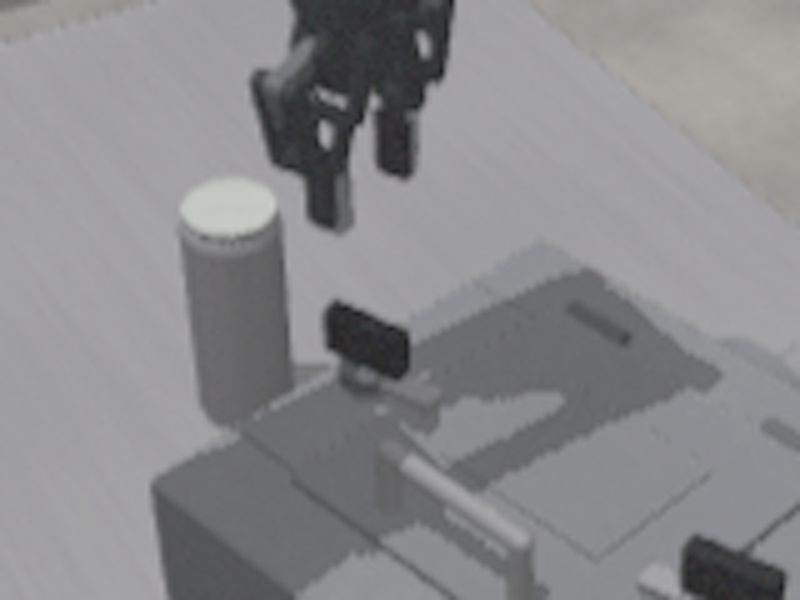

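The side view shows the open fingers straddling the left knob, with the knob at crop (367,340) and the fingers at (330,210) and (400,160). Next I'll descend and grip it.

```bash
python3 -m jog '[{"delta_pos":[0,0,-40],"rot":[0,0,0],"gripper":50},{"delta_pos":[0,0,-75],"rot":[0,0,0],"gripper":50},{"delta_pos":[0,0,-98],"rot":[0,0,0],"gripper":50},{"delta_pos":[0,0,-98],"rot":[0,0,0],"gripper":50},{"delta_pos":[0,0,-98],"rot":[0,0,0],"gripper":0},{"delta_pos":[0,0,-98],"rot":[0,0,0],"gripper":0},{"delta_pos":[0,0,-98],"rot":[0,0,0],"gripper":0},{"delta_pos":[0,0,-98],"rot":[0,0,0],"gripper":0},{"delta_pos":[0,0,-98],"rot":[0,0,0],"gripper":0},{"delta_pos":[0,0,-98],"rot":[0,0,0],"gripper":0}]'
```

```text
time_s: 2.75
ee_pos: [0.5465, 0.1245, 0.1361]
eef_rot: [-3.138, 0.0, 2.031]
force: [-14.9, -4.9, 10.3]
finger_gap: 0.0125
```

```bash
python3 -m jog '[{"delta_pos":[-2,-0.5,3],"rot":[0,0,0],"gripper":0},{"delta_pos":[-2.5,-0.5,4],"rot":[0,0,0],"gripper":0},{"delta_pos":[-2.5,-0.5,4],"rot":[0,0,0],"gripper":0}]'
python3 -c "
from h import *
C=cam('side');crop(C[0],200,110,80,80,7,f'pics/side3.png');print(r.get_obs()['wrist_torque'])
"
```

```text
time_s: 3.0
ee_pos: [0.546, 0.1245, 0.1364]
eef_rot: [3.14, 0.001, 2.03]
force: [7.8, -1.0, -20.6]
finger_gap: 0.0129
[-0.10394119 -1.34271877 -0.0065968 ]
```

View pics/side3.png

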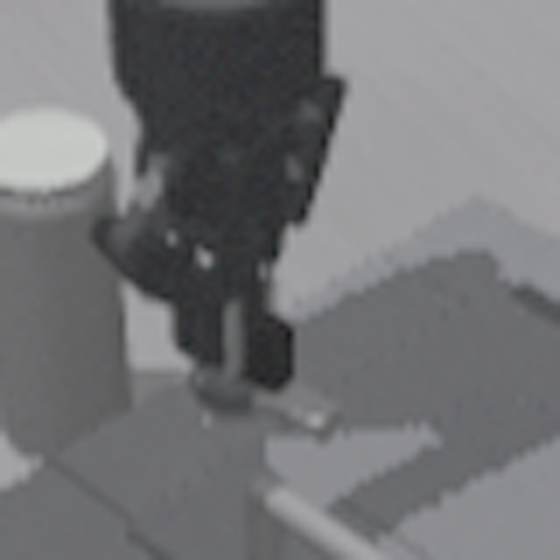

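```bash
python3 -m jog '[{"delta_pos":[0.9,0.2,-2.7],"rot":[0,0,3],"gripper":0},{"delta_pos":[0.9,0.2,-2.7],"rot":[0,0,9],"gripper":0},{"delta_pos":[0.9,0.2,-2.7],"rot":[0,0,15],"gripper":0},{"delta_pos":[0.9,0.2,-2.7],"rot":[0,0,20],"gripper":0},{"delta_pos":[0.9,0.2,-2.7],"rot":[0,0,25],"gripper":0},{"delta_pos":[0.9,0.2,-2.7],"rot":[0,0,30],"gripper":0},{"delta_pos":[0.9,0.2,-2.7],"rot":[0,0,30],"gripper":0}]'
python3 -c "
from h import *
print(r.get_obs()['wrist_torque'])
"
```

```text
time_s: 3.63
ee_pos: [0.5459, 0.1242, 0.1362]
eef_rot: [-3.14, 0.0, 2.559]
force: [-6.0, -5.4, -0.2]
finger_gap: 0.0129
[-0.66408452  0.85684351  0.06150036]
```

```bash
python3 -m jog '[{"delta_pos":[-0.5,-0.5,0],"rot":[0,0,6],"gripper":0},{"delta_pos":[-0.5,-0.5,0],"rot":[0,0,12],"gripper":0},{"delta_pos":[-0.5,-0.5,0],"rot":[0,0,18],"gripper":0},{"delta_pos":[-0.5,-0.5,0],"rot":[0,0,24],"gripper":0},{"delta_pos":[-0.5,-0.5,0],"rot":[0,0,30],"gripper":0},{"delta_pos":[-0.5,-0.5,0],"rot":[0,0,36],"gripper":0},{"delta_pos":[-0.5,-0.5,0],"rot":[0,0,39],"gripper":0},{"delta_pos":[-0.5,-0.5,0],"rot":[0,0,42],"gripper":0},{"delta_pos":[-0.5,-0.5,0],"rot":[0,0,43],"gripper":0},{"delta_pos":[-0.5,-0.5,0],"rot":[0,0,43],"gripper":0}]'
python3 -c "
from h import *
print(r.get_obs()['wrist_torque'])
"
```

```text
time_s: 4.47
ee_pos: [0.5457, 0.1235, 0.1362]
eef_rot: [-3.14, -0.001, -2.98]
force: [-4.7, -5.7, 0.8]
finger_gap: 0.0128
[-0.74415943  0.83502792 -0.8446052 ]
```

```bash
python3 -m jog '[{"delta_pos":[0,0,0],"rot":[0,0,2],"gripper":0},{"delta_pos":[0,0,0],"rot":[0,0,4],"gripper":0},{"delta_pos":[0,0,0],"rot":[0,0,4],"gripper":0}]'
python3 -c "
from h import *
print(r.get_obs()['wrist_torque'])
"
```

```text
time_s: 4.72
ee_pos: [0.5457, 0.1235, 0.1363]
eef_rot: [-3.141, -0.001, -2.912]
force: [-5.1, -5.4, 0.1]
finger_gap: 0.0126
[-0.782717    0.90501445 -2.19212968]
```

```bash
python3 -m jog '[{"delta_pos":[0,0,0],"rot":[0,0,-4.5],"gripper":0},{"delta_pos":[0,0,0],"rot":[0,0,-5.5],"gripper":0},{"delta_pos":[0,0,0],"rot":[0,0,-5.5],"gripper":50},{"delta_pos":[0,0,0],"rot":[0,0,-5.5],"gripper":50},{"delta_pos":[0,0,0],"rot":[0,0,-5.5],"gripper":50},{"delta_pos":[0,0,0],"rot":[0,0,-5.5],"gripper":50},{"delta_pos":[0,0,30],"rot":[0,0,-5.5],"gripper":50},{"delta_pos":[0,0,70],"rot":[0,0,-5.5],"gripper":50},{"delta_pos":[0,0,90],"rot":[0,0,-5.5],"gripper":50}]'
python3 -c "
from h import *
print(r.get_obs()['wrist_torque'],r.get_obs()['joint_pos'])
C=cam('side');crop(C[0],200,110,140,110,5,f'pics/side4.png')
"
```

```text
time_s: 5.47
ee_pos: [0.5475, 0.1248, 0.2292]
eef_rot: [-3.141, 0.005, -3.005]
force: [1.7, 0.2, 0.5]
finger_gap: 0.0498
[ 0.04735643 -0.04495584  0.01931712] [ 8.36434343e-02  6.69729439e-02  1.70103852e+00  1.67264431e-04
  1.36851116e+00 -1.62418345e+00]
```

View pics/side4.png

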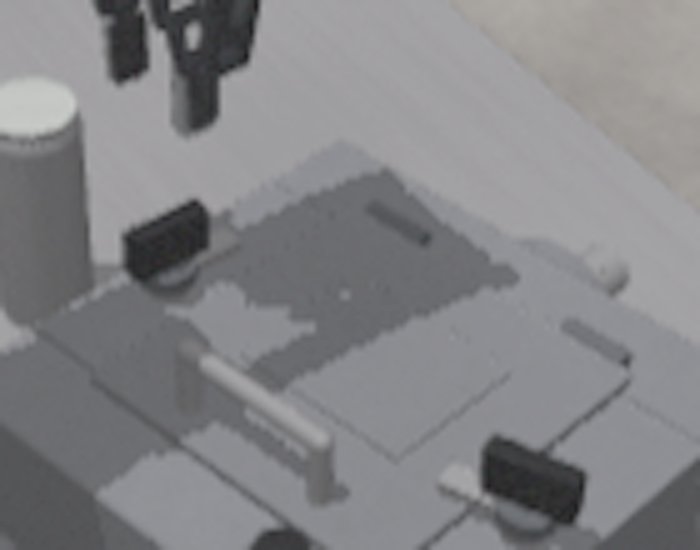

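Crop (165,240) shows the left knob bar now lying along the cover edge, with its finger clear. Next is the right knob.

```bash
python3 -m jog '[{"delta_pos":[20,-40,0],"rot":[0,0,-7],"gripper":50},{"delta_pos":[30,-80,0],"rot":[0,0,-14],"gripper":50},{"delta_pos":[40,-120,0],"rot":[0,0,-21],"gripper":50},{"delta_pos":[50,-160,0],"rot":[0,0,-28],"gripper":50},{"delta_pos":[55,-200,0],"rot":[0,0,-35],"gripper":50},{"delta_pos":[61,-243,0],"rot":[0,0,-42],"gripper":50},{"delta_pos":[61,-243,0],"rot":[0,0,-49],"gripper":50},{"delta_pos":[61,-243,0],"rot":[0,0,-56],"gripper":50},{"delta_pos":[61,-243,0],"rot":[0,0,-63],"gripper":50},{"delta_pos":[61,-243,0],"rot":[0,0,-68],"gripper":50},{"delta_pos":[61,-243,0],"rot":[0,0,-68],"gripper":50},{"delta_pos":[61,-243,0],"rot":[0,0,-68],"gripper":50}]'
python3 -c "
from h import *
C=cam('side');crop(C[0],250,110,110,110,5,f'pics/side5.png')
"
```

```text
time_s: 6.52
ee_pos: [0.6071, -0.1185, 0.2247]
eef_rot: [3.141, 0.0, 2.094]
force: [0.7, 0.4, 0.2]
finger_gap: 0.0496
```

View pics/side5.png

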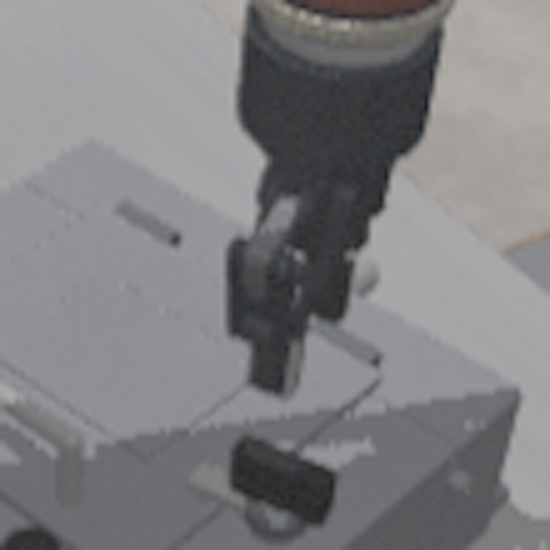

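The gripper is above the right knob, at crop (285,480).

```bash
python3 -m jog '[{"delta_pos":[1.5,0.5,-35],"rot":[0,0,0],"gripper":50},{"delta_pos":[1.5,0.5,-70],"rot":[0,0,0],"gripper":50},{"delta_pos":[1.5,0.5,-88],"rot":[0,0,0],"gripper":50},{"delta_pos":[1.5,0.5,-88],"rot":[0,0,0],"gripper":50},{"delta_pos":[1.5,0.5,-88],"rot":[0,0,0],"gripper":0},{"delta_pos":[1.5,0.5,-88],"rot":[0,0,0],"gripper":0},{"delta_pos":[1.5,0.5,-88],"rot":[0,0,0],"gripper":0},{"delta_pos":[1.5,0.5,-88],"rot":[0,0,0],"gripper":0},{"delta_pos":[1.5,0.5,-88],"rot":[0,0,0],"gripper":0},{"delta_pos":[1.5,0.5,-88],"rot":[0,0,0],"gripper":0}]'
python3 -c "
from h import *
print(r.get_obs()['wrist_torque'])"
```

```text
time_s: 7.4
ee_pos: [0.6096, -0.1189, 0.1395]
eef_rot: [3.14, 0.003, 2.091]
force: [-3.3, -1.3, 5.9]
finger_gap: 0.0129
[-0.20716794  0.58339475 -0.05603907]
```

```bash
python3 -m jog '[{"delta_pos":[0,0,0.7],"rot":[0,0,3],"gripper":0},{"delta_pos":[0,0,0.7],"rot":[0,0,9],"gripper":0},{"delta_pos":[0,0,0.7],"rot":[0,0,15],"gripper":0},{"delta_pos":[0,0,0.7],"rot":[0,0,20],"gripper":0},{"delta_pos":[0,0,0.7],"rot":[0,0,25],"gripper":0},{"delta_pos":[0,0,0.7],"rot":[0,0,30],"gripper":0},{"delta_pos":[0,0,0.7],"rot":[0,0,30],"gripper":0}]'
python3 -c "
from h import *
print(r.get_obs()['wrist_torque'])"
```

```text
time_s: 7.98
ee_pos: [0.6097, -0.1187, 0.1395]
eef_rot: [3.141, 0.004, 2.618]
force: [-0.3, -0.8, 4.7]
finger_gap: 0.0131
[-0.16303517  0.16338168  0.10665397]
```

```bash
python3 -m jog '[{"delta_pos":[0,0,0],"rot":[0,0,6],"gripper":0},{"delta_pos":[0,0,0],"rot":[0,0,12],"gripper":0},{"delta_pos":[0,0,0],"rot":[0,0,18],"gripper":0},{"delta_pos":[0,0,0],"rot":[0,0,24],"gripper":0},{"delta_pos":[0,0,0],"rot":[0,0,30],"gripper":0},{"delta_pos":[0,0,0],"rot":[0,0,34],"gripper":0},{"delta_pos":[0,0,0],"rot":[0,0,37],"gripper":0},{"delta_pos":[0,0,0],"rot":[0,0,40],"gripper":0},{"delta_pos":[0,0,0],"rot":[0,0,42],"gripper":0},{"delta_pos":[0,0,0],"rot":[0,0,42],"gripper":0}]'
python3 -c "
from h import *
print(r.get_obs()['wrist_torque'])"
```

```text
time_s: 8.82
ee_pos: [0.6097, -0.1184, 0.1395]
eef_rot: [-3.141, 0.003, -2.94]
force: [-1.4, -0.2, 6.0]
finger_gap: 0.0129
[ 0.10768825  0.33624028 -1.46786942]
```

```bash
python3 -m jog '[{"delta_pos":[0,0,0],"rot":[0,0,-3],"gripper":0},{"delta_pos":[0,0,0],"rot":[0,0,-4.5],"gripper":0},{"delta_pos":[0,0,0],"rot":[0,0,-4.5],"gripper":50},{"delta_pos":[0,0,0],"rot":[0,0,-4.5],"gripper":50},{"delta_pos":[0,0,0],"rot":[0,0,-4.5],"gripper":50},{"delta_pos":[0,0,0],"rot":[0,0,-4.5],"gripper":50},{"delta_pos":[0,0,30],"rot":[0,0,-4.5],"gripper":50},{"delta_pos":[0,0,70],"rot":[0,0,-4.5],"gripper":50},{"delta_pos":[0,0,80],"rot":[0,0,-4.5],"gripper":50}]'
python3 -m jog '[{"delta_pos":[-20,20,0],"rot":[0,0,-7],"gripper":50},{"delta_pos":[-45,50,0],"rot":[0,0,-14],"gripper":50},{"delta_pos":[-70,80,0],"rot":[0,0,-21],"gripper":50},{"delta_pos":[-90,106,0],"rot":[0,0,-28],"gripper":50},{"delta_pos":[-90,106,0],"rot":[0,0,-35],"gripper":50},{"delta_pos":[-90,106,0],"rot":[0,0,-42],"gripper":50},{"delta_pos":[-90,106,0],"rot":[0,0,-49],"gripper":50},{"delta_pos":[-90,106,0],"rot":[0,0,-56],"gripper":50},{"delta_pos":[-90,106,0],"rot":[0,0,-63],"gripper":50},{"delta_pos":[-90,106,0],"rot":[0,0,-70],"gripper":50},{"delta_pos":[-90,106,0],"rot":[0,0,-77],"gripper":50},{"delta_pos":[-90,106,0],"rot":[0,0,-83],"gripper":50}]'
python3 -c "
from h import *
C=cam('side');crop(C[0],200,100,140,140,5,f'pics/side6.png')
C=cam('top');crop(C[0],170,90,170,150,4,f'pics/top6.png')
print(r.get_obs()['wrist_torque'],r.get_obs()['eef_rot'],r.get_obs()['ee_pos'],r.get_obs()['joint_pos'])"
```

```text
time_s: 9.57
ee_pos: [0.611, -0.1187, 0.2236]
eef_rot: [-3.138, 0.007, -3.014]
force: [1.1, -0.8, 1.9]
finger_gap: 0.0498
time_s: 10.57
ee_pos: [0.5186, -0.012, 0.2174]
eef_rot: [3.141, 0.0, 1.814]
force: [0.1, 0.9, 0.6]
finger_gap: 0.0496
[0.0023795  0.02320237 0.0642193 ] [3.14124275e+00 7.46631117e-05 1.81953333e+00] [ 0.51852629 -0.01202172  0.21738407] [-1.75358544e-01 -2.50378740e-02  1.81703037e+00  7.78385625e-05
  1.34925053e+00 -4.24112653e-01]
```

View pics/side6.png

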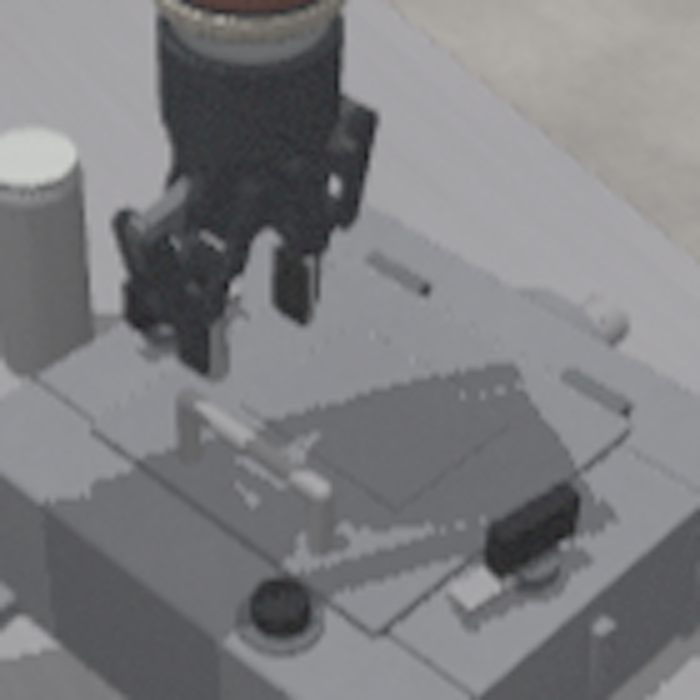

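View pics/top6.png

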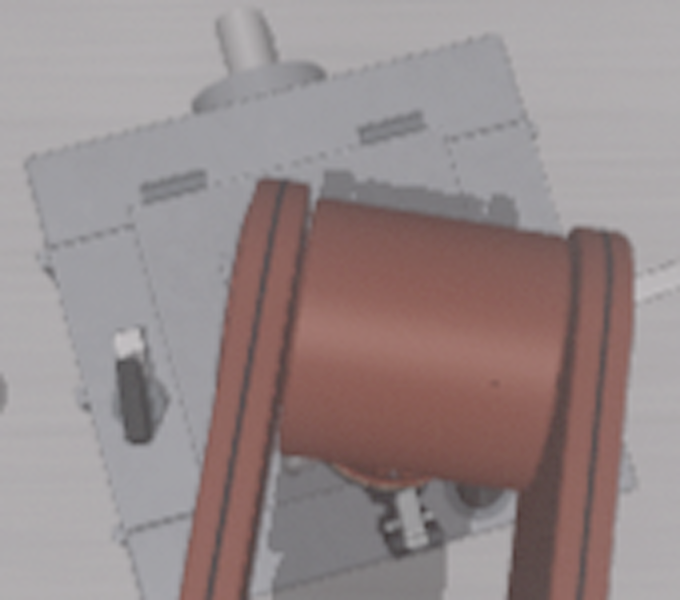

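Both knob bars now lie along the cover's edges, with the fingers clear: the left at top crop (132,390), the right at side crop (530,530). The gripper stands over the handle, so I'll descend and grip it.

```bash
python3 -m jog '[{"delta_pos":[1,0,-35],"rot":[0,0,0],"gripper":50},{"delta_pos":[1,0,-65],"rot":[0,0,0],"gripper":50},{"delta_pos":[1,0,-80],"rot":[0,0,0],"gripper":50},{"delta_pos":[1,0,-80],"rot":[0,0,0],"gripper":50},{"delta_pos":[1,0,-80],"rot":[0,0,0],"gripper":0},{"delta_pos":[1,0,-80],"rot":[0,0,0],"gripper":0},{"delta_pos":[1,0,-80],"rot":[0,0,0],"gripper":0},{"delta_pos":[1,0,-80],"rot":[0,0,0],"gripper":0},{"delta_pos":[1,0,-80],"rot":[0,0,0],"gripper":0},{"delta_pos":[1,0,-80],"rot":[0,0,0],"gripper":0}]'
```

```text
time_s: 11.5
ee_pos: [0.5199, -0.0126, 0.1394]
eef_rot: [3.141, 0.001, 1.821]
force: [-4.9, -1.2, 4.5]
finger_gap: 0.0099
```

```bash
python3 -m jog '[{"delta_pos":[0,0,3],"rot":[0,0,0],"gripper":0},{"delta_pos":[0.5,0,6],"rot":[0,0,0],"gripper":0},{"delta_pos":[1,0,8],"rot":[0,0,0],"gripper":0},{"delta_pos":[1,0,10],"rot":[0,0,0],"gripper":0},{"delta_pos":[1,0,12],"rot":[0,0,0],"gripper":0},{"delta_pos":[1,0,12],"rot":[0,0,0],"gripper":0},{"delta_pos":[1,0,12],"rot":[0,0,0],"gripper":0}]'
python3 -c "
from h import *
C=cam('side');crop(C[0],200,100,140,140,5,f'pics/side7.png')"
```

```text
time_s: 12.08
ee_pos: [0.5224, -0.0119, 0.15]
eef_rot: [3.137, 0.001, 1.821]
force: [8.5, 0.2, -8.9]
finger_gap: 0.0095
```

View pics/side7.png

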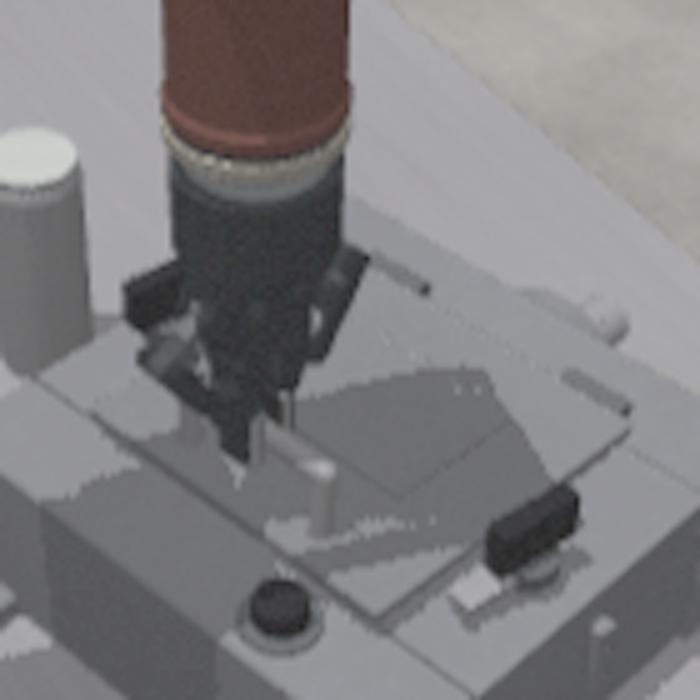

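```bash
python3 -m jog '[{"delta_pos":[0.5,0,2],"rot":[0,0,0],"gripper":0},{"delta_pos":[1,0,4],"rot":[0,0,0],"gripper":0},{"delta_pos":[1.5,0,5],"rot":[0,0,0],"gripper":0},{"delta_pos":[1.5,0,5],"rot":[0,0,0],"gripper":0}]'
```

```text
time_s: 12.47
ee_pos: [0.5237, -0.0115, 0.1547]
eef_rot: [3.138, 0.0, 1.821]
force: [10.4, 1.0, -9.4]
finger_gap: 0.0099
```

The handle rose another 4.7 mm, to 15.3 mm in total, with the pull steady at 9 N. That is well past the 8 mm limit for a caught cover, so the catch is free and I won't touch the release. I'll keep lifting along the hinge arc.

```bash
python3 -m jog '[{"delta_pos":[2.5,0.6,5],"rot":[0,0,0],"gripper":0},{"delta_pos":[5,1.2,11],"rot":[0,0,0],"gripper":0},{"delta_pos":[8.5,2.1,19.5],"rot":[0,0,0],"gripper":0},{"delta_pos":[12.4,3.1,28],"rot":[0,0,0],"gripper":0},{"delta_pos":[12.4,3.1,28],"rot":[0,0,0],"gripper":0},{"delta_pos":[12.4,3.1,28],"rot":[0,0,0],"gripper":0}]'
python3 -c "
from h import *
C=cam('side');crop(C[0],200,100,140,140,5,f'pics/side8.png')"
```

```text
time_s: 12.97
ee_pos: [0.5345, -0.0088, 0.1825]
eef_rot: [3.141, -0.0, 1.821]
force: [4.1, 0.1, -6.1]
finger_gap: 0.0096
```

View pics/side8.png

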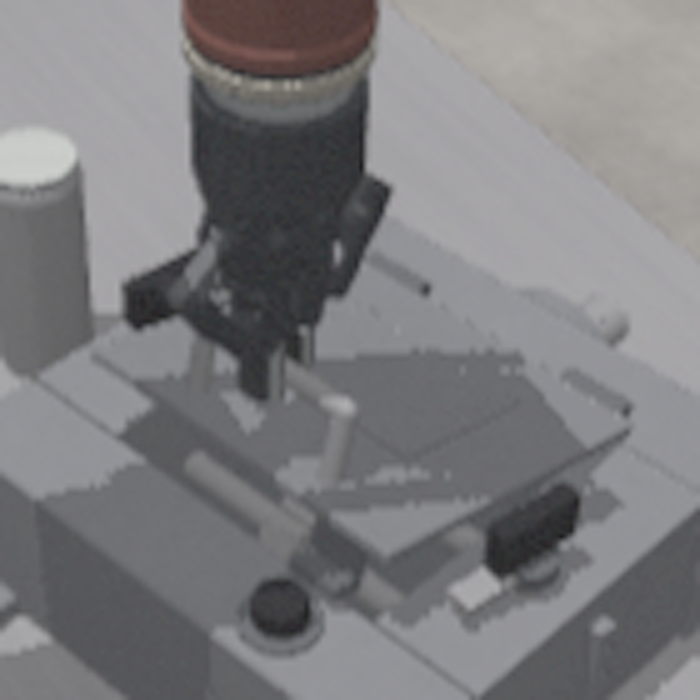

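The cover is rising with the bar held, and force is low. I'll continue along the arc to about 0.8 rad.

```bash
python3 -m jog '[{"delta_pos":[4.4,1.1,8],"rot":[0,0,0],"gripper":0},{"delta_pos":[9.1,2.3,16],"rot":[0,0,0],"gripper":0},{"delta_pos":[14.2,3.6,23.7],"rot":[0,0,0],"gripper":0},{"delta_pos":[19.6,5,31],"rot":[0,0,0],"gripper":0},{"delta_pos":[25.4,6.5,38],"rot":[0,0,0],"gripper":0},{"delta_pos":[31.5,8,44.7],"rot":[0,0,0],"gripper":0},{"delta_pos":[31.5,8,44.7],"rot":[0,0,0],"gripper":0}]'
```

```text
time_s: 13.6
ee_pos: [0.5663, -0.0006, 0.2296]
eef_rot: [-3.141, -0.0, 1.821]
force: [-8.9, -0.0, 0.4]
finger_gap: 0.0097
```

```bash
python3 -m jog '[{"delta_pos":[5.5,1.4,6.3],"rot":[0,0,0],"gripper":0},{"delta_pos":[12,3,12.5],"rot":[0,0,0],"gripper":0},{"delta_pos":[19,4.8,18],"rot":[0,0,0],"gripper":0},{"delta_pos":[26,6.7,23.5],"rot":[0,0,0],"gripper":0},{"delta_pos":[33,8.5,28],"rot":[0,0,0],"gripper":0},{"delta_pos":[33,8.5,28],"rot":[0,0,0],"gripper":0},{"delta_pos":[33,8.5,28],"rot":[0,0,0],"gripper":0}]'
python3 -c "
from h import *
print(r.get_obs()['wrist_torque'])
C=cam('side');crop(C[0],180,80,180,160,4,f'pics/side9.png')
C=cam('top');cv2.imwrite('pics/top9.png',C[0])"
```

```text
time_s: 14.18
ee_pos: [0.5987, 0.0078, 0.2579]
eef_rot: [-3.141, 0.0, 1.821]
force: [-9.6, 0.4, 6.6]
finger_gap: 0.0096
[-0.0619211   1.91173824 -0.01733496]
```

View pics/side9.png

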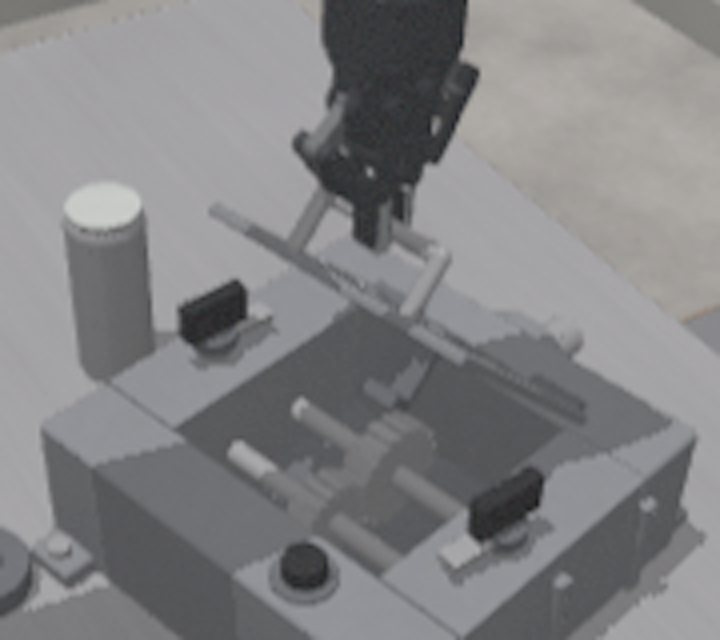

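View pics/top9.png

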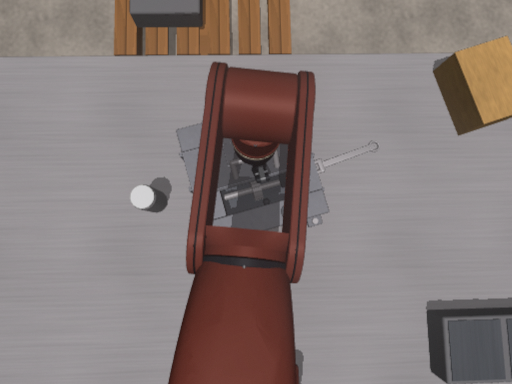

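```bash
python3 -m jog '[{"delta_pos":[0,0,0],"rot":[0,0,0],"gripper":0},{"delta_pos":[0,0,0],"rot":[0,0,0],"gripper":0},{"delta_pos":[0,0,0],"rot":[0,0,0],"gripper":0},{"delta_pos":[0,0,0],"rot":[0,0,0],"gripper":0}]'
python3 - <<'E'
from h import *
S=cam('side');a=cv2.imread('pics/side0.png').astype(int)
for n,(x0,y0,x1,y1) in dict(oil=(195,125,220,160),ring=(160,210,190,235),wrench=(310,250,388,302)).items():
    d=abs(S[0][y0:y1,x0:x1].astype(int)-a[y0:y1,x0:x1]).max(2);print(n,d.mean().round(1),(d>40).mean().round(3))
th,R,t,_=hpose()
# knob bar top-edge ends in side9 crop (near top edge), z~.16
s=lambda x,y:(180+x/4-.375,80+y/4-.375)
for n,A,B in(('L',(181,318),(243,284)),('R',(471,508),(540,470))):
    d=onz(S,s(*B),.16)-onz(S,s(*A),.16);print(n,np.linalg.norm(d),np.degrees(np.arctan2(d[1],d[0])),'expect bar at',np.degrees(th+1.45)+90-180)
p=r.get_obs()['ee_pos']*1000;v=R.T@(p[:2]-[519.9,-12.6]);x=-180+v[0];z=42+p[2]-139.4
print('open deg',np.degrees(np.arctan2(z,-x)-np.arctan2(42,180)))
E
```

```text
time_s: 14.62
ee_pos: [0.5984, 0.0077, 0.2576]
eef_rot: [-3.141, -0.0, 1.821]
force: [-8.8, -0.6, 5.9]
finger_gap: 0.0093
oil 6.6 0.0
ring 8.7 0.0
wrench 8.0 0.0
L 0.053252150544306806 11.305636609400695 expect bar at 7.450255386385919
R 0.05303244795937576 4.705537186071817 expect bar at 7.450255386385919
open deg 45.174650703376344
```

```bash
python3 -c "
from workcell import r
print(r.sign_off())"
```

```text
the job is handed in; nothing more can be done
None
```

The cover is open about 45°, with the gripper still holding the handle, and the job was handed in at about 14.7 s.

- **Knobs:** I turned both counter-clockwise until the wrist torque rose sharply at the stop (2.2 N m left, 1.5 N m right, against about 0.1 N m while turning).
- **Catch:** I tugged the handle before touching the release. It rose 15 mm with the pull steady at about 9 N and kept rising. A caught cover stops at about 8 mm, so the catch was free and I left the release plunger alone.
- **Cover:** I lifted it along the hinge arc. The 45.2° opening comes from how far the tool moved, and the side picture shows the cover well open.
- **Bystanders:** the oil can, wrench and ring showed no change in the side camera.

**Checks that disagreed:**
- **Knob angles:** the bars measured 11.3° (left) and 4.7° (right) in the picture, against 7.5° expected. That is within the pixel error, and I relied on the torque to confirm the stops.
- **Height on the knobs:** the tool ended about 3 mm higher than planned, 136 mm on the left and 139.5 mm on the right. The grip still held.
- **Push at the end:** a steady force of about 9 N sideways and 6 N up remained while holding, well below the limits.

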